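Index the tube carousel click by click and load it

ROBOT

A 6-joint arm with a two-finger parallel gripper is mounted at the origin on a cart in front of the work surface, level with it; the furniture and walls round the work are solid. World frame = base frame: x ahead of the robot, y to its left, z up, the work surface at z = 0. Lengths are in m, angles in rad, forces in N, time in s.
With the tool pointing down it reaches from about 0.275 to 0.875 m from the base axis. Payload 12.5 kg.
Tool frame: the origin (TCP) lies on the centre line of the jaws, within the pads' length; the fingertips stand 17 mm ahead of it and the grasp point (between the pads) lies 2 mm behind it; z points along the fingers, y is the line along which they close (so a half turn about z gives the same grasp; the last joint's range is limited). The gripper opens to 85 mm and grips with 20 to 120 N. Pads are 22 mm wide; open, the fingers measure 114 mm over their backs; the gripper's body (76 mm by 85 mm) begins 54 mm behind the grasp point. The pads swing forward as they close: fully open they stand 13 mm farther back than shut.
Start: joints at [1.181, 0.351, 1.652, -0, 1.139, -0.085], TCP at [0.165, 0.525, 0.248] pointing down, gripper open.
Joint ranges: [-2.75, 2.75], [-0.79, 2.1], [0.01, 2.65], [-1.57, 4.71], [0.07, 3.14], [-2.87, 2.87]. Speed limits (rad/s): [2.22, 2.22, 2.79, 3.14, 3.14, 3.14].

INTERFACE

Orientations are given as a unit quaternion [x, y, z, w].
In Python, from cell import arm gives the robot as it stands. Calls block until the motion is done:
- arm.reach(position, orientation): joint-space move of the TCP to a pose.
- arm.servo_line(position, rotation=None, speed=0.15, max_force=None): straight line of the TCP; rotation=None keeps the orientation; speed is the mean speed in m/s. With max_force (N) it stops when the force on the tool has changed by that much, and returns True; else False.
- arm.goto_joints(angles): joint-space move.
- arm.ungrasp() and arm.grasp(newtons=None): open the fingers fully, or close them until they stop; newtons is the grip in N (None keeps the last).
- arm.wait(seconds).
- arm.inverse_kinematics(position, orientation): joint angles nearest the present ones, or None.
- arm.read_camera(name): name is "scene" or "top" or "wrist"; returns a dict with "frame" (480x640x3 uint8, red, green, blue), "K" (3x3 intrinsics, pixels), "camera_from_world" (4x4, takes a point from world to camera coordinates). Camera axes: x right, y up, looking along -z (the intrinsics and any distortion apply to the point x, -y, -z); pixel columns grow to the right and rows downward; lengths in m; the calibration is good to about 2 mm. A picture is of the moment at which its call begins. There is no depth.
A pose or a line that the arm cannot do raises arm.IKError and nothing moves.
- arm.hand_in(): hands the job in; it is judged then, once.
Readings, each from a call of its own:
- arm.read_t(): time.
- arm.read_joint_positions(): joint angles.
- arm.read_joint_vel(): joint speeds.
- arm.read_joint_efforts(): joint torques, N m.
- arm.read_position(): TCP position.
- arm.read_tool_rot(): TCP orientation.
- arm.read_contact_force(): force on the tool from outside, world axes, zero at the start.
- arm.read_wrist_torque(): the same for the moment, N m.
- arm.read_width(): finger opening in m.
- arm.read_gripper_force(): force on a finger pad.
Only numpy, scipy, OpenCV 4.12 (cv2) and the standard library are available. Lean on these libraries where they do the work, as an engineer would, in place of code of your own. Each camera call takes 0.05 s, during which the arm holds its last target. There are 200 camera calls.

TASK

Bring the carousel's one socket round to the pointer by clicking its thumb lever the right number of times: each time push the lever gently until it has clicked and meets its soft stop, never harder, then let it come all the way back; turn the wheel by the lever only. Then take the capped tube from its stand and lower it upright into the socket until it is fully home. Leave the specimen cup and the dropper bottle where they are.

Things in the scene. Friction and masses are not known exactly. Their poses are not given: they have to be found in the camera images.
- carousel_base: Fixed white round housing, 156 mm across, 30 mm high, with an aluminium wheel on top (140 mm across). Origin on the common vertical axis of wheel and lever, at worktop height, z up. From its own x axis, anticlockwise from above: pointer at -60 degrees, lever at rest at 165 degrees. The pointer is a steel post 55 mm tall just outside the wheel, its arrow pointing at the axis.
- station (a point): Fixed point 42 mm from the axis in the direction of the pointer, 83 mm above the worktop: where the socket's mouth must come to stand.
- wheel (a joint): Wheel angle, rad, anticlockwise from above; 0 = socket at the pointer. A ratchet: each full lever stroke turns it one notch clockwise (-0.419), never back. It starts 0.7 to 1.65 short (2 to 4 strokes), often between notches; the first stroke brings it onto a multiple of 0.419. It may slip back up to 0.4 while the lever is pushed and advances only as the lever springs back to rest.
- socket_mouth (a point): Centre of the mouth of the only socket on the wheel: grey block 32 x 32 mm, top 83 mm above the worktop, round hole 15 mm across with a 2 mm chamfer, 40 mm deep (floor 43 mm above the worktop).
- socket_floor (a point): Centre of the socket's hole at its floor, 40 mm straight below its mouth.
- thumb_lever (a joint): Lever angle from rest, rad; 0 = home, grows as it is pushed anticlockwise (from above); a spring returns it. Where it clicks differs from unit to unit and cannot be seen: between about 0.34 and 0.64, the same at every stroke of one unit; a soft buffer begins 0.02 to 0.05 rad (2 to 5 mm at the pad) after the click. A stroke that stops short of the click does nothing.
- lever_pad (a point): Centre of the lever's upright black thumb pad: 10 mm thick along the push, 30 mm wide along the radius, 38 to 82 mm above the worktop, 108 mm from the axis. Push on its clockwise face, anticlockwise. Hand force there: 4 N at first, 7 to 9 N just before the click, when it drops by 1 to 3 N; then the buffer, 6 N per mm. More than 18 N damages it.
- tube_centre (a point): Middle of the capped sample tube, half-way up: 91 mm long, barrel 13 mm across, cap 16 mm across over the top 22 mm, 17 g. At the start it stands upright in its stand with its foot 8 mm above the worktop (tube centre at 53 mm, top at 99 mm); fully home in the socket its centre is 88.5 mm above the worktop. z along the tube.
- sample_tube: The same tube, its origin at the centre of its foot.
- stand_mouth (a point): Mouth of the fixed tube stand, a grey block 44 x 44 mm, 48 mm high, on a 70 mm foot plate; round hole 15 mm across, 40 mm deep. It stands to the left or the right of the carousel.
- specimen_cup: Bystander: specimen cup with white lid, 66 mm across, 69 mm high, 0.03 kg; origin at its underside.
- dropper_bottle: Bystander: brown dropper bottle, 37 mm across, 100 mm high, 0.07 kg; origin at its underside.
Mind the look-alikes: they are no part of the job. What is shaped like the part that bears stand_mouth but purple is not meant.

How it is judged:
By the outcome, as a careful person would: the job done as asked, in the order asked, and still so for the second after the job is handed in, with the robot touching nothing.
It also fails if it takes over 72 s, if anything falls off the work surface, if the arm or the gripper's body presses on something with over 40 N, if the wrist force passes 120 N, or if a joint passes its speed limit or range.

## Working session

There is one attempt and no reset: what is moved stays moved. The work goes in short steps, each a Python script; the robot and the scene stay as the last script left them, time stands still between calls to the robot, and variables do not carry over. Pictures are saved under pics/ and viewed, at most 10 in all, crops included, and the job is handed in when it is done.

```bash
ls; mkdir -p pics; python3 - <<'E'
from cell import arm
import cv2,numpy as np
for n in ("scene","top"):
    d=arm.read_camera(n); cv2.imwrite(f"pics/{n}0.png",d["frame"][:,:,::-1]); np.savez(f"{n}0.npz",**d)
    print(n,d["K"].tolist(),np.round(d["camera_from_world"],4).tolist(), d.keys())
print(arm.read_t(),arm.read_tool_rot())
E
```

```text
pics
scene [[491.6873979785837, 0.0, 315.1154571635625], [0.0, 491.6873979785837, 230.02287877138997], [0.0, 0.0, 1.0]] [[0.7138, -0.7, 0.0229, -0.4009], [0.4086, 0.4428, 0.7981, -0.2921], [-0.5688, -0.5603, 0.6021, -0.9247], [0.0, 0.0, 0.0, 1.0]] dict_keys(['frame', 'K', 'camera_from_world'])
top [[478.83900851887137, 0.0, 321.0722693488923], [0.0, 478.83900851887137, 238.21277354915014], [0.0, 0.0, 1.0]] [[-0.0014, -1.0, -0.0067, 0.0108], [0.9972, -0.0019, 0.0743, -0.5385], [-0.0743, -0.0065, 0.9972, -0.997], [0.0, 0.0, 0.0, 1.0]] dict_keys(['frame', 'K', 'camera_from_world'])
0.1 [ 1.51833556e-01  9.88405938e-01 -5.05752532e-04 -1.27612163e-04]
```

View pics/scene0.png

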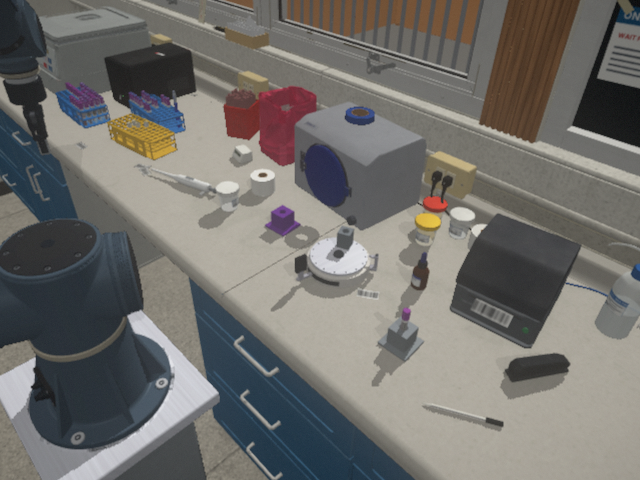

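View pics/top0.png

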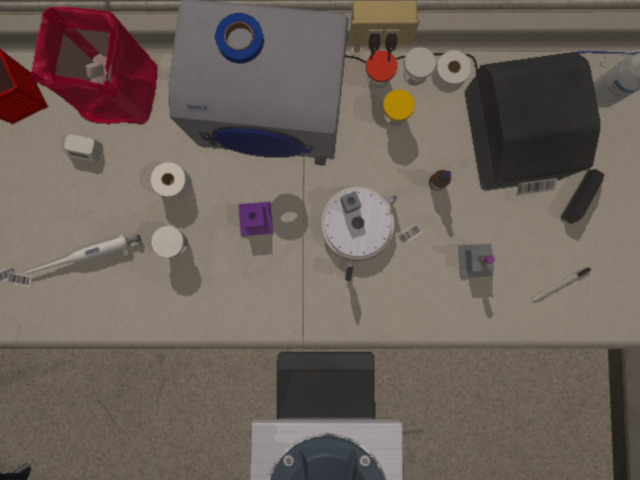

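```bash
python3 - <<'E'
import cv2
t=cv2.imread("pics/top0.png")[170:300,310:510]; s=cv2.imread("pics/scene0.png")[205:365,285:435]
cv2.imwrite("pics/tc.png",cv2.resize(t,None,fx=4,fy=4,interpolation=cv2.INTER_CUBIC))
cv2.imwrite("pics/sc.png",cv2.resize(s,None,fx=3.7,fy=3.7,interpolation=cv2.INTER_CUBIC))
E
```

```text
(no output)
```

View pics/tc.png

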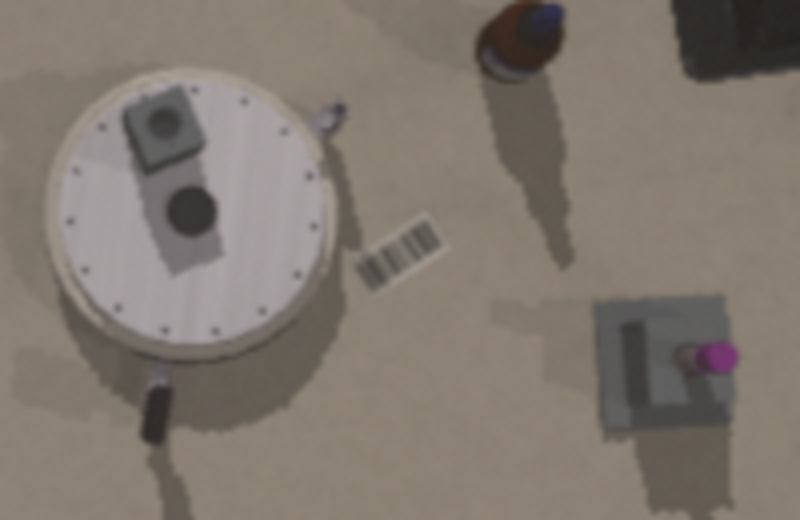

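View pics/sc.png

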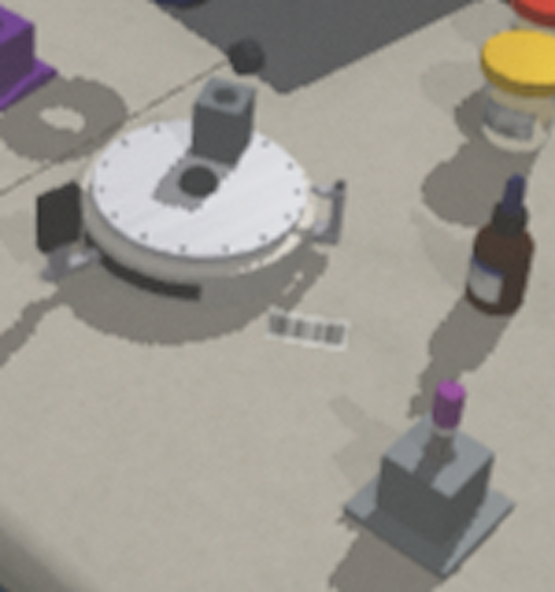

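```bash
cat > h.py <<'E'
import numpy as np, cv2
from scipy.spatial.transform import Rotation as R
def ray(d,uv):
    M=np.asarray(d["camera_from_world"]); K=np.asarray(d["K"])
    p=np.linalg.solve(K,[uv[0],uv[1],1.]); p=p*[1,-1,-1]
    return -M[:3,:3].T@M[:3,3], M[:3,:3].T@p
def on_z(d,uv,z):
    c,v=ray(d,uv); return c+v*(z-c[2])/v[2]
def tri(*obs):
    A=np.zeros((3,3));b=np.zeros(3)
    for d,uv in obs:
        c,v=ray(d,uv);v=v/np.linalg.norm(v);P=np.eye(3)-np.outer(v,v);A+=P;b+=P@c
    return np.linalg.solve(A,b)
def proj(d,p):
    M=np.asarray(d["camera_from_world"]);q=(M[:3,:3]@p+M[:3,3])*[1,-1,-1];q=np.asarray(d["K"])@q;return q[:2]/q[2]
def down(ang):  # tool down, tool x axis at world angle ang
    return (R.from_euler('z',ang)*R.from_euler('x',np.pi)).as_quat()
E
cat > m.py <<'E'
from h import *
np.set_printoptions(precision=4,suppress=True)
T=dict(np.load("top0.npz"));S=dict(np.load("scene0.npz"))
tc=lambda u,v:(u/4+310-.375,v/4+170-.375); sc=lambda u,v:(u/3.7+285-.36,v/3.7+205-.36)
hub=tri((T,tc(191,211)),(S,sc(198,180)));print("hub",hub)
print("mouth",tri((T,tc(163,123)),(S,sc(226,92))),on_z(T,tc(163,123),.083),on_z(S,sc(226,92),.083))
print("pointer",on_z(T,tc(337,110),.055),on_z(S,sc(341,184),.055))
print("pad",on_z(T,tc(157,413),.07),on_z(T,tc(157,388),.082),on_z(T,tc(152,440),.06))
print("pad scene mid",on_z(S,sc(60,218),.06))
# wheel ellipse (top view)
g=cv2.cvtColor(T["frame"],cv2.COLOR_RGB2HSV)
for thr in (140,155,165):
    m=((g[...,2]>thr)&(g[...,1]<30)).astype(np.uint8);m[:180]=0;m[265:]=0;m[:,:315]=0;m[:,400:]=0
    m=cv2.morphologyEx(m,cv2.MORPH_OPEN,np.ones((3,3),np.uint8))
    c=max(cv2.findContours(m,0,1)[0],key=cv2.contourArea);e=cv2.fitEllipse(cv2.convexHull(c));print(thr,e,on_z(T,e[0],.04))
for n,D in (("T",T),("S",S)):
    h=cv2.cvtColor(D["frame"],cv2.COLOR_RGB2HSV);m=((h[...,0]>140)&(h[...,0]<165)&(h[...,1]>90)).astype(np.uint8)
    m[:,:380]=0
    k,l,s,ce=cv2.connectedComponentsWithStats(m);i=1+np.argmax(s[1:,4]);print(n,s[i],ce[i],on_z(D,ce[i],.095 if n=="T" else .088))
E
python3 m.py
```

```text
hub [ 0.571  -0.0669  0.0402]
mouth [ 0.6112 -0.0506  0.0825] [ 0.6098 -0.0493  0.083 ] [ 0.6122 -0.052   0.083 ]
pointer [ 0.6206 -0.1406  0.055 ] [ 0.623  -0.1445  0.055 ]
pad [ 0.4649 -0.0462  0.07  ] [ 0.4773 -0.0456  0.082 ] [ 0.4513 -0.0441  0.06  ]
pad scene mid [ 0.4647 -0.0504  0.06  ]
140 ((357.29864501953125, 221.93702697753906), (66.45587158203125, 67.21591186523438), 95.48362731933594) [ 0.571  -0.0659  0.04  ]
155 ((357.7606201171875, 221.7281036376953), (64.59526062011719, 66.12311553955078), 54.03018569946289) [ 0.5714 -0.0668  0.04  ]
165 ((373.6371154785156, 214.4481658935547), (23.191640853881836, 46.240997314453125), 175.55035400390625) [ 0.5866 -0.1001  0.04  ]
T [485 256   9   7  51] [489.2353 258.7451] [ 0.4921 -0.3195  0.095 ]
S [403 308   7   6  28] [406.3571 310.5714] [ 0.4987 -0.3201  0.088 ]
```

```bash
cat >> h.py <<'E'
AX=np.array([.571,-.067]); PHI=np.deg2rad(169.2)
def lev(a,z=.065,dr=0.):
    p=PHI+a; r=np.array([np.cos(p),np.sin(p)]); t=np.array([-r[1],r[0]])
    q=AX+(.108+dr)*r-.016*t
    return [q[0],q[1],z], down(p-np.pi/2)
E
python3 - <<'E'
from h import *
from cell import arm
np.set_printoptions(precision=4,suppress=True)
arm.grasp(20)
p,q=lev(-.15,.16,.003); print(arm.inverse_kinematics(p,q),arm.inverse_kinematics(*lev(.76,.065,.004)))
arm.reach(p,q); print(arm.read_t())
p,q=lev(-.15,.065,.003); print(arm.servo_line(p,q,.1,8),arm.read_contact_force(),arm.read_t())
d=arm.read_camera("top");cv2.imwrite("pics/t1.png",d["frame"][:,:,::-1]);w=arm.read_camera("wrist");cv2.imwrite("pics/w1.png",w["frame"][:,:,::-1])
cv2.imwrite("pics/c1.png",np.hstack([cv2.resize(d["frame"][170:310,290:430,::-1],(480,480)),cv2.resize(w["frame"][:,:,::-1],(320,240)).copy() if 0 else cv2.copyMakeBorder(cv2.resize(w["frame"][:,:,::-1],(320,240)),0,240,0,0,0)]))
print(arm.read_position(),arm.read_width())
E
```

```text
[-0.1306  0.3327  1.9324 -0.      0.8766  0.2079] [-0.3358  0.5174  1.958   0.      0.6663 -0.9073]
3.1083
False [0.7131 0.0082 0.7298] 4.2083
[ 0.472  -0.0151  0.0655] 0.00017329792200332595
```

View pics/c1.png

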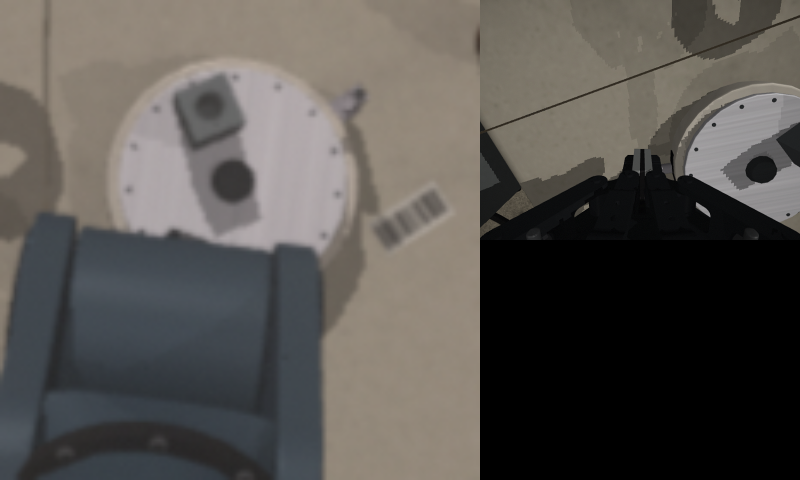

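The top view shows the wheel and socket still visible (socket at about (350,200)), with the closed fingers down on the clockwise side of the pad. The wrist view looks away from the pad. Next is the first stroke.

```bash
cat > stroke.py <<'E'
from h import *
from cell import arm
np.set_printoptions(precision=4,suppress=True)
def ang():
    p=arm.read_position()[:2]-AX; return np.arctan2(np.cross(np.array([np.cos(PHI),np.sin(PHI)]),p),np.dot(p,[np.cos(PHI),np.sin(PHI)]))+.147
def stroke(sp=.02):
    arm.servo_line(*lev(-.06,.065,.003),.06,8)
    f0=np.array(arm.read_contact_force())
    hit=arm.servo_line(*lev(.77,.065,.004),sp,11.5)
    f=np.array(arm.read_contact_force())-f0
    print("hit",hit,"a",round(float(ang()),4),"F",f,np.linalg.norm(f),"t",arm.read_t())
    return hit
def back():
    arm.servo_line(*lev(-.15,.065,.003),.12)
    arm.wait(.2)
    d=arm.read_camera("top"); h=d["frame"]
    g=cv2.cvtColor(h,cv2.COLOR_RGB2GRAY)
    cv2.imwrite("pics/t_%d.png"%(arm.read_t()*100),h[:,:,::-1])
    print("t",arm.read_t()); return d
E
python3 - <<'E'
from stroke import *
stroke()
E
```

```text
hit True a 0.6447 F [-0.7511  8.1858  5.5764] 9.933199223303633 t 7.9333
```

```bash
python3 - <<'E'
from stroke import *
p0=np.array(arm.read_position()); q=arm.read_tool_rot()
print(p0,arm.read_contact_force())
u=np.array(lev(.70)[0])-np.array(lev(.62)[0]);u/=np.linalg.norm(u)
for k in range(1,5):
    hit=arm.servo_line(p0+u*.0006*k,None,.01,5)
    f=np.array(arm.read_contact_force()); print(k,hit,round(float(ang()),4),f,"tang",-f@u,arm.read_t())
    if -f@u>11.5: break
E
```

```text
[ 0.4681 -0.0999  0.0648] [-0.3871  7.9167  5.686 ]
1 False 0.6444 [-0.1006  8.2924  2.9131] tang 7.891914227615545 8.1833
2 False 0.6479 [-0.5931  9.6736  3.6822] tang 9.358049645533141 8.4333
3 False 0.652 [ 0.8473 11.7252  3.7508] tang 10.843411020343215 8.6833
4 False 0.6556 [-0.8387 13.1654  4.8126] tang 12.745990700082066 8.9333
```

```bash
python3 - <<'E'
from stroke import *
d=back()
cv2.imwrite("pics/c2.png",cv2.resize(d["frame"][170:310,290:430,::-1],(480,480)))
print(arm.read_contact_force())
E
```

```text
t 10.125
[ 0.4378 -0.1575 -0.4498]
```

View pics/c2.png

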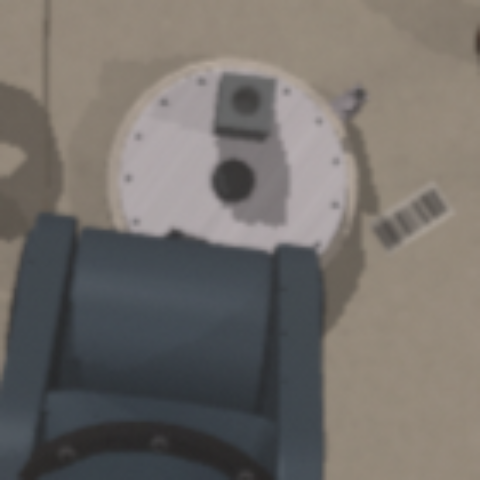

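The socket hole is now at about (362,199) in the top view. By eye the wheel advanced to roughly 2 notches short of the pointer. I'll measure it by code, then do the next stroke.

```bash
cat >> stroke.py <<'E'
def hole(d):
    g=cv2.cvtColor(d["frame"],cv2.COLOR_RGB2GRAY).astype(float)
    best=[]
    for th in np.deg2rad(np.arange(-80,45,1.)):
        c=AX+.042*np.array([np.cos(th),np.sin(th)])
        v=[g[int(round(y)),int(round(x))] for r in (0,.002) for b in np.linspace(0,6.28,7)[:-1]
           for x,y in [proj(d,np.array([c[0]+r*np.cos(b),c[1]+r*np.sin(b),.083]))]]
        best.append((np.mean(v),np.rad2deg(th)))
    return min(best)
def full():
    stroke()
    p0=np.array(arm.read_position()); u=np.array(lev(.70)[0])-np.array(lev(.62)[0]);u/=np.linalg.norm(u)
    for k in range(0,7):
        if k: arm.servo_line(p0+u*.0006*k,None,.01,5)
        t=-np.array(arm.read_contact_force())@u; print(k,round(float(ang()),4),"tang",t)
        if t>11: break
    return back()
E
python3 - <<'E'
from stroke import *
import glob
T=dict(np.load("top0.npz"))
for f in ["pics/t1.png"]+sorted(glob.glob("pics/t_*.png")):
    print(f,hole(dict(frame=cv2.imread(f)[:,:,::-1].copy(),K=T["K"],camera_from_world=T["camera_from_world"])))
print(hole(full()),arm.read_contact_force())
E
```

```text
pics/t1.png (np.float64(64.08333333333333), np.float64(19.0))
pics/t_1012.png (np.float64(66.0), np.float64(-11.0))
hit True a 0.6462 F [-0.9891  8.7596  4.6009] 9.943724463729689 t 13.7583
0 0.6462 tang 8.290794591830513
1 0.6451 tang 7.965018629743506
2 0.6488 tang 8.812428079079398
3 0.6526 tang 11.829359180205353
t 15.7
(np.float64(63.916666666666664), np.float64(-26.0)) [0.5254 0.9204 0.2979]
```

```bash
python3 - <<'E'
import cv2,glob
f=sorted(glob.glob("pics/t_*.png"))[-1];print(f)
cv2.imwrite("pics/c3.png",cv2.resize(cv2.imread(f)[170:310,290:430],(480,480)))
E
```

```text
pics/t_1570.png
```

View pics/c3.png

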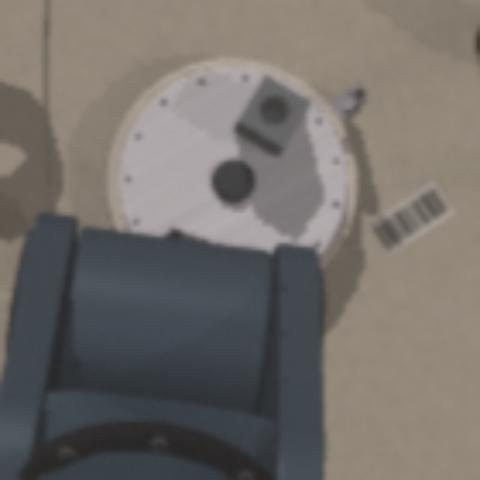

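```bash
python3 - <<'E'
from h import *
T=dict(np.load("top0.npz"));k=140/480
for u,v in ((210,107),(246,99),(273,108)):
    p=on_z(T,(290+u*k-.35,170+v*k-.35),.083)[:2]-AX; print(p,np.rad2deg(np.arctan2(p[1],p[0])),np.hypot(*p))
p=on_z(T,(290+351*k,170+98*k),.055)[:2]-AX;print(np.rad2deg(np.arctan2(p[1],p[0])))
E
```

```text
[0.03779059 0.01662833] 23.750088978299704 0.04128716873255037
[ 0.04245401 -0.0044291 ] -5.955948434233733 0.042684424707110556
[ 0.03711091 -0.02014938] -28.499757844410983 0.04222815211853756
-56.51611655441512
```

The hole is now at about (370,201), at roughly -28.5°, with the pointer near -56°. That leaves one notch.

```bash
python3 - <<'E'
from stroke import *
full(); print(arm.read_contact_force())
arm.servo_line(lev(-.15,.20,.003)[0],None,.2)
# move over tube with fixed gripper yaw, high, wrist picture on the way
Y=np.deg2rad(80)
arm.ungrasp()
arm.reach([.470,-.319,.26],down(Y)); 
w=arm.read_camera("wrist");d=arm.read_camera("top")
for n,x in(("w2",w),("top2",d)): np.savez(n+".npz",**x)
s=arm.read_camera("scene");np.savez("scene2.npz",**s)
print(arm.read_t(),arm.read_joint_positions())
cv2.imwrite("pics/c4.png",np.hstack([cv2.resize(d["frame"][170:310,310:450,::-1],(320,320)),cv2.copyMakeBorder(w["frame"][:,:,::-1],0,0,0,0,0)[:320] if 0 else cv2.resize(w["frame"][:,:,::-1],(427,320))]))
E
```

```text
hit True a 0.6448 F [-1.4741  7.4778  5.2038] 9.228784320808476 t 19.325
0 0.6448 tang 6.767150388980797
1 0.6441 tang 7.892759926889566
2 0.6481 tang 9.35175572653689
3 0.652 tang 10.744231909850175
4 0.6555 tang 12.762689812544284
t 21.5167
[ 0.9633 -0.2814  0.9536]
24.4583 [-0.6764  0.3715  1.5915  0.0001  1.1789 -0.5033]
```

View pics/c4.png

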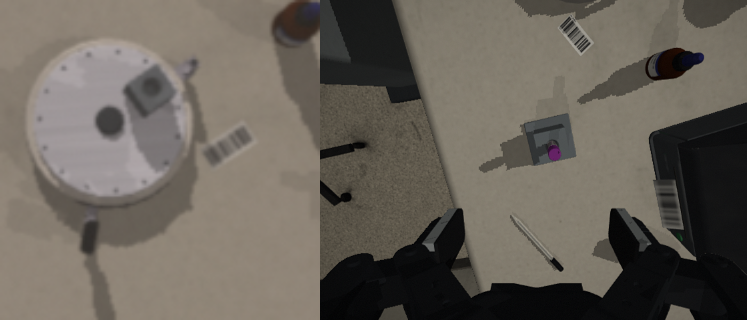

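```bash
python3 - <<'E'
from h import *
np.set_printoptions(precision=4,suppress=True)
L={n:dict(np.load(n+".npz")) for n in("w2","top2","scene2","scene0","top0")}
W=L["w2"];T=L["top2"];obs=[]
for n in ("w2","scene2","top0"):
    D=L[n]; h=cv2.cvtColor(D["frame"],cv2.COLOR_RGB2HSV);m=((h[...,0]>140)&(h[...,0]<168)&(h[...,1]>80)).astype(np.uint8)
    if n!="w2": m[:,:380]=0
    k,l,s,ce=cv2.connectedComponentsWithStats(m);i=1+np.argmax(s[1:,4]);obs.append((D,ce[i]))
    print(n,s[i],ce[i],on_z(D,ce[i],.099),on_z(D,ce[i],.092),on_z(D,ce[i],.085))
    if n=="w2":
        r=l==i; v=h[...,2]; print("V quantiles",np.percentile(v[r],[5,25,50,75,95]))
        x,y,ww,hh=s[i][:4]; print(v[y:y+hh,x:x+ww])
        M=W["camera_from_world"]; print("cam",-M[:3,:3].T@M[:3,3])
print("tri",tri(*obs),tri(obs[0],obs[1]))
p=on_z(T,(310+151*.4375,170+87*.4375),.083);q=p[:2]-AX;print("mouth",p,np.rad2deg(np.arctan2(q[1],q[0])),np.hypot(*q))
print("station",AX+.042*np.array([np.cos(np.deg2rad(-56)),np.sin(np.deg2rad(-56))]))
E
```

```text
w2 [341 217  20  24 368] [350.6223 228.9239] [ 0.4911 -0.3183  0.099 ] [ 0.4913 -0.3201  0.092 ] [ 0.4915 -0.3218  0.085 ]
V quantiles [ 46.  72.  99. 101. 103.]
[[ 51  48  50  51  56  82  75  74  88  74  82  71  73  74  39  43  51  69
   85  83]
 [ 49  45  49  60  63  97  70  49  54  57  62  63  72  79  62  48  51  69
   84  85]
 [ 44  48  57  63  44  44  46  46  52  58  62  66  69  71  75  57  49  67
   84  84]
 [ 38  51  56  44  46  46  46  47  55  58  62  65  68  69  73  63  54  68
   84  83]
 [ 34  50  46  46  46  46  45  48  52  55  57  62  64  68  71  75  72  77
   86  81]
 [ 35  52  47  46  47  46  45  48  56  64  66  72  73  77  74  72  75  79
   86  84]
 [ 41  46  47  46  45  48  59  68  84  96  95  98 102  97  88  81  75  74
   83  86]
 [ 44  45  46  46  50  65  88  92  98 105 101 100 101 101 101 106  91  81
   76  87]
 [ 43  45  45  50  68  89  96 101 100 100  99 102 100 101 101 100 101  97
   81  81]
 [ 45  45  45  59  86  98  99  99  99 101 100 102 101 100 100  99  91 101
   94  76]
 [ 45  44  50  82  99 101 100 100  99 100 100 100 100 100  99  95  62  92
  100  89]
 [ 
[... 838 characters left out ...]
 79  85]
 [ 83  85  80  63  73  95 105 104  89  91 100 101 100 100 102  99  90  76
   86  84]
 [ 83  85  84  84  74  72  94  97  90  98 102 101  99  99  95  84  79  84
   84  86]
 [ 83  84  84  85  85  82  69  73  84  95  91  90  83  86  74  70  83  95
   98 109]]
cam [ 0.4828 -0.2466  0.3866]
scene2 [403 308   7   6  33] [406.2121 310.4242] [ 0.4892 -0.3251  0.099 ] [ 0.4953 -0.3217  0.092 ] [ 0.5014 -0.3182  0.085 ]
top0 [484 256  10   7  60] [488.8333 258.9   ] [ 0.4916 -0.3174  0.099 ] [ 0.4919 -0.3198  0.092 ] [ 0.4921 -0.3222  0.085 ]
tri [ 0.4924 -0.3206  0.0929] [ 0.4924 -0.3212  0.0935]
mouth [ 0.5941 -0.1006  0.083 ] -55.44690983795317 0.040786972160031576
station [ 0.5945 -0.1018]
```

```bash
python3 - <<'E'
from h import *
from cell import arm
arm.reach([.572,-.101,.26],down(np.deg2rad(80)))
w=arm.read_camera("wrist");np.savez("w3.npz",**w);print(arm.read_t())
W2=dict(np.load("w2.npz"));print("tube",on_z(W2,(351.5,231.3),.099))
c=proj(w,np.array([.5943,-.1012,.083])).astype(int);print(c)
x,y=c-60; I=w["frame"][y:y+120,x:x+120,::-1]; cv2.imwrite("pics/c5.png",cv2.resize(I,(480,480)))
E
```

```text
25.4583
tube [ 0.49144407 -0.32039587  0.099     ]
[350 222]
```

View pics/c5.png

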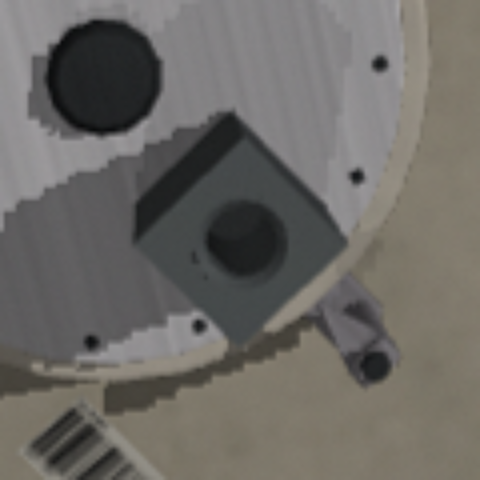

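```bash
python3 - <<'E'
from h import *
from cell import arm
np.set_printoptions(precision=4,suppress=True)
q=down(np.deg2rad(80)); 
arm.reach([.4914,-.3203,.17],q)
print(arm.servo_line([.4914,-.3203,.084],q,.12,15),arm.read_contact_force(),arm.read_t())
arm.grasp(25); print(arm.read_width(),arm.read_gripper_force(),arm.read_position(),arm.read_contact_force())
z0=arm.read_position()[2]
print(arm.servo_line([.4914,-.3203,.19],q,.12),arm.read_contact_force())
arm.servo_line([.5943,-.1015,.19],q,.2); print(arm.read_width(),arm.read_t())
print(arm.servo_line([.5943,-.1015,z0+.068],q,.08,6),arm.read_position())
f0=np.array(arm.read_contact_force())
print(arm.servo_line([.5943,-.1015,z0+.033],q,.025,6),arm.read_position()-np.array([0,0,z0]),np.array(arm.read_contact_force())-f0,arm.read_t(),arm.read_width())
w=arm.read_camera("scene");np.savez("s4.npz",**w)
E
```

```text
False [ 0.4286 -0.3528  0.6369] 27.3083
0.014859985930315421 24.38593626022339 [ 0.4915 -0.3204  0.0842] [-0.6657 -0.5144  2.0586]
False [ 0.0757 -0.4831 -0.5231]
0.014923062077645039 30.3417
False [ 0.5943 -0.1015  0.152 ]
True [ 0.5943 -0.1015  0.0349] [-0.0979 -0.1452  5.3396] 32.1833 0.014779572207411447
```

```bash
python3 - <<'E'
from h import *
from cell import arm
arm.ungrasp(); p=arm.read_position(); arm.servo_line([p[0],p[1],.24],None,.12)
arm.reach([.45,.1,.30],down(np.deg2rad(100))); arm.wait(.3)
d=arm.read_camera("top");s=arm.read_camera("scene");print(arm.read_t())
for n,D in(("top",d),("scene",s)):
    h=cv2.cvtColor(D["frame"],cv2.COLOR_RGB2HSV);m=((h[...,0]>140)&(h[...,0]<168)&(h[...,1]>80)).astype(np.uint8);m[:,:320]=0
    k,l,st,ce=cv2.connectedComponentsWithStats(m);i=1+np.argmax(st[1:,4]);print(n,st[i],on_z(D,ce[i],.128)); 
    if n=="top":a=(D,ce[i])
    else: print(tri(a,(D,ce[i])))
cv2.imwrite("pics/c6.png",np.hstack([cv2.resize(d["frame"][150:310,310:470,::-1],(400,400)),cv2.resize(s["frame"][200:360,280:440,::-1],(400,400))]))
E
```

```text
35.4833
top [375 201   8   8  49] [ 0.59450603 -0.10122501  0.128     ]
scene [356 225   6  10  41] [ 0.58917567 -0.10990335  0.128     ]
[ 0.59641656 -0.10286939  0.12024289]
```

View pics/c6.png

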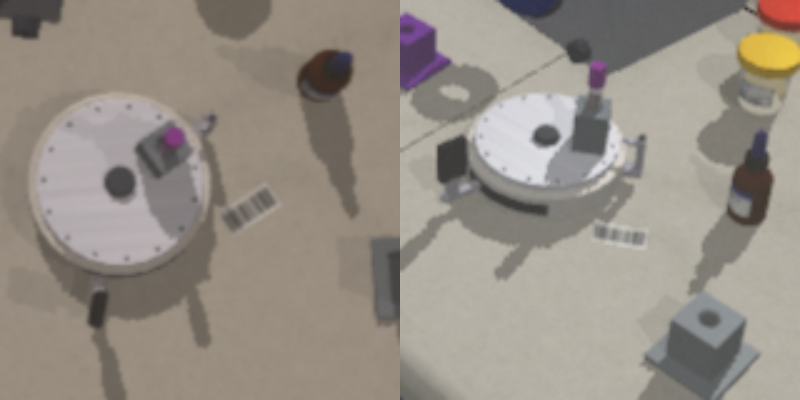

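The tube stands upright in the socket at the pointer, its cap at about (379,205) in the top view. The stand is empty, the lever is home, and the bottle and cup look undisturbed.

```bash
python3 -c "
from cell import arm
print(arm.hand_in())"
```

```text
the job is handed in; nothing more can be done
None
```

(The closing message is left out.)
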